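Seat the vacuum battery in its charging cradle

TASK

Put the vacuum's battery pack on charge: slide the cradle's cover fully open, hook the pack's toe under the cradle's fixed lip with the heel still raised, then swing the heel down until the pack lies flat in the bay. Slide the cover fully closed over the heel and let go, leaving everything else on the shelf where it stands.

Things in the scene. Friction and masses are not known exactly. Their poses are not given: they have to be found in the camera images.
- dock: White open-topped charging cradle, fixed, 254 long x 100 wide. Origin: its underside, below the middle of the bay; z up; x along the bay, lip at the -x end, sliding cover at the +x end. Bay floor at z 10. Side guides x -50 to 50, inner faces y +-33, top z 22. Cover rails y +-38 to +-48, x 70 to 150, top z 49.
- lip_edge (a point): Middle of the lower edge of the cradle's fixed lip, at dock (-76, 0, 24) mm. The lip is 80 wide, 8 thick (top z 32), and overhangs the bay floor from the end wall's inner face (dock x -89) to x -76, leaving a 14 mm high gap below it. 11 mm of a seated pack's toe lies under it, so the pack cannot go straight down.
- heel_stop (a point): Middle of the top inner edge of the low stop at the bay's +x end, at dock (67.5, 0, 26) mm: it stands 16 mm above the bay floor and is 10 thick.
- seat (a point): Point on the bay floor, at dock (0, 0, 10) mm, where the seated pack's origin belongs (about 2 mm of play lengthways, 3 mm sideways), pack axes parallel to the dock's, same directions. A seated pack's body top is at dock z 46.
- cover (a joint): Travel (m) of the cradle's grey cover along dock +x: 0 = fully closed, 0.042 = fully open (end stops). It stays where left; sliding takes about 2 to 3 N. Its plate is 92 wide, dock z 50 to 58; its edge towards the bay is at dock x 47 mm + travel: closed, it overhangs the bay's last 20 mm; open, it is clear of the bay.
- cover_grip (a point): Point in the upright finger block on the cover, at dock x 85 mm + travel, y 0, z 78 mm. The block measures 24 mm along dock x, 30 mm along dock y, and stands from dock z 58 to z 86: it can be pinched from above.
- pack: Grey and black battery pack, 0.3 to 0.55 kg, loose, lying flat. Origin: centre of the main body's underside; z up, x from toe to heel. Main body 130 (x -65 to 65) x 60 wide x 36 high. Flat toe at the -x end: x -65 to -87, 40 wide, z 0 to 8. Black grip ridge on top: x -40 to 40, 30 wide (pinch across this), z 36 to 64. Centre of mass within 5 mm of x 0.
- pack_toe (a point): Tip of the pack's toe: middle of the lower edge of its end face, at pack (-87, 0, 0) mm.
- organiser: Bystander: pill organiser with a row of seven hinged flaps, 170 x 56 x 27, origin under its centre, x along its length.
- jug: Bystander: white ceramic jug, 120 across, 165 high, handle at its +y; origin under its centre.
- clip: Bystander: blue spring clip, 112 x 34, up to 33 high, origin under its centre, x along its length.
- spatula: Bystander: wooden spatula 270 long, under 35 high, lying along its x axis; origin under about its middle.
- jar: Bystander: glass pantry jar with a steel lid, 84 across, 130 high; origin under its centre.
Not all that is in view belongs to the job. Leave any pink look-alike of the pack alone.

How it is judged:
On the way, in this order (a step that is already met when the one before it is completed fails the run):
1. the cover is slid open (at least 36 of its 42 mm) (value of joint cover above 0.036 m), for 0.2 s.
2. the toe is hooked under the lip with the heel raised (x of pack_toe in the frame of dock between -0.092 and -0.081 m and y of pack_toe in the frame of dock between -0.012 and 0.012 m and z of pack_toe in the frame of dock between 0.005 and 0.024 m and angle between pack's own z axis and vertical between 0.07 and 0.7 rad), for 0.05 s.
3. the pack lies flat in the bay, toe under the lip (x of pack in the frame of dock between -0.005 and 0.005 m and y of pack in the frame of dock between -0.006 and 0.006 m and z of pack in the frame of dock between 0.006 and 0.0135 m and x of pack_toe in the frame of dock below -0.081 m and z of pack_toe in the frame of dock below 0.0135 m and angle between pack's own z axis and vertical below 0.03 rad and angle between the x axis of pack and the x axis of dock, either way round below 0.06 rad), for 0.2 s.
At the end, for the whole second after the job is handed in: The pack lies flat in the bay (within 5 mm along, 6 mm across and 3.5 mm in height of its seat, tilt under 0.03 rad, turned less than 0.06 rad), toe under the lip, at rest; the cover is closed to within 6 mm (all of step 3 and value of joint cover below 0.006 m and linear speed of pack below 0.01 m/s); the robot touches nothing.
It fails at once if one of the other things on the shelf is moved more than 30 mm (distance of any of organiser, jug, clip, spatula, jar from where it was at the start of the episode above 0.03 m).
It also fails if it takes over 64 s, if anything falls off the work surface, if the arm or the gripper's body presses on something with over 40 N, if the wrist force passes 120 N, or if a joint passes its speed limit or range.

ROBOT

A 6-joint arm with a two-finger parallel gripper is mounted at the origin on the work surface. World frame = base frame: x ahead of the robot, y to its left, z up, the work surface at z = 0. Lengths are in m, angles in rad, forces in N, time in s.
With the tool pointing down it reaches from about 0.325 to 0.75 m from the base axis. Payload 7.6 kg.
Tool frame: the origin (TCP) lies at the centre of the arm's flange, where the gripper is bolted on; the fingertips stand 173 mm ahead of it and the grasp point (between the pads) lies 155 mm ahead of it (env.tips_ahead is the distance from the TCP to the fingertips, in m); z points along the fingers, y is the direction in which the jaws open and shut (so a half turn about z gives the same grasp; the last joint's range is limited). The gripper opens to 85 mm and grips with 20 to 120 N. Pads are 22 mm wide; open, the fingers measure 114 mm over their backs; the gripper's body (76 mm by 85 mm) begins 54 mm behind the grasp point. The pads swing forward as they close: fully open they stand 13 mm farther back than shut.
Start: joints at [-1.244, 0.052, 1.401, -0, 1.689, -0.07], TCP at [0.203, -0.484, 0.405] pointing down, gripper open.
Joint ranges: [-2.9, 2.9], [-0.91, 2.17], [0.12, 2.37], [-1.06, 4.2], [0.26, 2.73], [-2.93, 2.93]. Speed limits (rad/s): [2.57, 2.57, 3.01, 3.14, 3.14, 3.14].

INTERFACE

Orientations are given as a 3x3 rotation matrix whose columns are the frame's x, y, z axes.
In Python, from cell import env gives the robot as it stands. The module is installed in compiled form; this text tells all that it offers.
- The arm moves only by the tool step_arm, never from a script. Its argument "steps" is one flat list of numbers, 7 for each row, row after row: the turn, a rotation vector about the tool's x, y, z in degrees, then the shift along the tool's x, y, z in m, then the finger opening in m, from 0 to 0.0854. A call has 1 to 5 rows; each row is the pose to reach, as a shift and turn from the pose measured when the call began, along the tool's axes at that moment; what a row does not reach only later rows make up. A row lasts 1/8 s, in which the tool goes at most 62.5 mm and 10.7 degrees, less where a joint would pass 70% of its speed; a pose out of reach is approached as far as the arm can. A call with a gripper value outside its range is refused whole. The fingers move at their own pace and stop on an object; "force" is the grip in N (left out, the last holds). Time passes only in rows, so rows that repeat a pose let the fingers close. It gives the time, the measured TCP pose, the force and the opening at its end, in the units of the state.
- env.state(): the state, without advancing time (a new reading comes with each control period).
- env.camera(name): name is "scene" or "top" or "wrist"; returns a dict with "frame" (384x512x3 uint8, red, green, blue), "intrinsics" (3x3 intrinsics, pixels), "dist" ([k1, k2, p1, p2, k3] as OpenCV has them; the pictures are not rectified), "eye" and "orientation" of the camera in the world; the wrist camera has in their place "hand_eye" (4x4, takes a point from camera to tool coordinates, whose origin is the TCP and whose axes are the flange's). Camera axes: x right, y up, looking along -z (the intrinsics and any distortion apply to the point x, -y, -z); pixel columns grow to the right and rows downward; lengths in m; the calibration is good to about 2 mm. A picture is of the moment at which its call begins: read the wrist's pose just before it. There is no depth.
- env.hand_in(): hands the job in, once; it reports no verdict.
Trained networks look in the newest picture that a camera, given by its name, has taken for a name from the list of things; names that differ only in an ending like _2 or _b are one class to them, and where a whole thing is asked for, a point or a joint stands for the part that bears it (a point fixed in the world has none). Each returns a list of dicts, best first, with "p" (0 to 1); they miss things now and then, are a little off and sometimes report something else, mostly with a low value. They report only what shows in the picture. A call takes as long as a camera call. They do not tell look-alikes from the thing itself.
- env.find_in(camera, query): "extent" ([left, top, right, bottom] in pixels, round what is visible of it).
- env.masks_of(camera, query): "region" (384x512 bool, what is visible of it) and "extent" ([left, top, right, bottom] in pixels, round what is visible of it).
The state is a dict: "t": time; "q": joint angles; "joint_velocities": joint speeds; "tau": joint torques, N m; "ee_pos": TCP position; "ee_rot": TCP orientation; "force": force on the tool from outside, world axes, zero at the start; "torque": the same for the moment, N m; "finger_gap": finger opening in m.
Only numpy, scipy, OpenCV 4.12 (cv2) and the standard library are available. Lean on these libraries where they do the work, as an engineer would, in place of code of your own. Each camera call takes 0.05 s, during which the arm holds its last target. There are 200 camera calls.

## Working session

There is one attempt and no reset: what is moved stays moved. The work goes in short steps, Python scripts to look and compute and a tool call to move; the robot and the scene stay as the last step left them, time stands still between calls to the robot, and variables do not carry over. Pictures are saved under pics/ and viewed, about 8 in all and at most 12, crops included, and the job is handed in when it is done.

Besides the shell and the picture viewer there is one more tool, called by a JSON object that holds its "op" and its "data", one argument or row to a line. step_arm: Moves the arm, as the interface text tells. Its arguments: {"type":"object","properties":{"steps":{"type":"array","items":{"type":"number"}},"force":{"type":"number"}},"required":["steps"]}

```bash
mkdir -p pics
cat > h.py <<'E'
import numpy as np, cv2, json
from cell import env
def shot(n):
    s=env.state(); c=env.camera(n)
    if n=='wrist':
        T=np.eye(4);T[:3,:3]=s['ee_rot'];T[:3,3]=s['ee_pos'];M=T@np.array(c['hand_eye'])
        c['eye'],c['orientation']=M[:3,3],M[:3,:3]
    return c
def save(c,f,box=None,k=1):
    im=c['frame'][...,::-1]
    if box: im=im[box[1]:box[3],box[0]:box[2]]
    cv2.imwrite('pics/'+f,cv2.resize(im,None,fx=k,fy=k,interpolation=cv2.INTER_CUBIC))
def ray(c,uv):
    p=cv2.undistortPoints(np.array(uv,float).reshape(-1,1,2),np.array(c['intrinsics']),np.array(c['dist']))[:,0]
    d=np.c_[p[:,0],-p[:,1],-np.ones(len(p))]@np.array(c['orientation']).T
    return np.array(c['eye']),d
def onz(c,uv,z):
    e,d=ray(c,uv); return e+d*((z-e[2])/d[:,2])[:,None]
def proj(c,P):
    R=np.array(c['orientation']);p=(np.atleast_2d(P)-c['eye'])@R
    p=p*[1,-1,-1]
    return cv2.projectPoints(p,np.zeros(3),np.zeros(3),np.array(c['intrinsics']),np.array(c['dist']))[0][:,0]
E
python3 - <<'E'
from h import *
np.set_printoptions(precision=3,suppress=True)
for n in('top','scene'):
    c=shot(n);save(c,n+'0.png',k=1.5);print(n,c['eye'])
    for q in('dock','cover','pack','organiser','jug','clip','spatula','jar'):
        for d in env.find_in(n,q):
            e=d['extent'];print(q,round(d['p'],2),np.round(e),onz(c,[(e[0]+e[2])/2,(e[1]+e[3])/2],0.03)[0])
E
```

```text
top [0.206 0.022 1.391]
dock 0.69 [312. 128. 358. 208.] [ 0.537 -0.203  0.03 ]
cover 0.56 [324. 128. 361. 157.] [ 0.621 -0.231  0.03 ]
pack 0.81 [ 86. 180. 136. 210.] [0.454 0.501 0.03 ]
pack 0.7 [152. 157. 179. 207.] [0.494 0.329 0.03 ]
pack 0.66 [312. 123. 362. 210.] [ 0.543 -0.209  0.03 ]
pack 0.55 [109. 120. 153. 144.] [0.661 0.448 0.03 ]
organiser 0.89 [223. 152. 261. 204.] [0.507 0.088 0.03 ]
organiser 0.74 [312. 124. 358. 208.] [ 0.545 -0.204  0.03 ]
jug 0.7 [162.  82. 214. 134.] [0.74  0.265 0.03 ]
jug 0.59 [222. 149. 263. 206.] [0.509 0.087 0.03 ]
clip 0.84 [209. 220. 251. 230.] [0.358 0.125 0.03 ]
spatula 0.85 [392. 132. 412. 209.] [ 0.529 -0.416  0.03 ]
jar 0.64 [147. 211. 183. 241.] [0.357 0.325 0.03 ]
scene [ 1.044 -0.036  0.845]
dock 0.9 [128. 198. 194. 295.] [ 0.568 -0.219  0.03 ]
pack 0.93 [386. 173. 436. 196.] [0.459 0.495 0.03 ]
pack 0.88 [394. 237. 452. 270.] [0.679 0.439 0.03 ]
pack 0.73 [344. 185. 384. 230.] [0.519 0.33  0.03 ]
pack 0.58 [320. 108. 348. 143.] [0.188 0.333 0.03 ]
clip 0.72 [264. 168. 299. 186.] [0.383 0.123 0.03 ]
spatula 0.65 [127. 198. 196. 292.] [ 0.564 -0.219  0.03 ]
spatula 0.62 [ 69. 206.  96. 302.] [ 0.565 -0.423  0.03 ]
jar 0.93 [328. 126. 365. 180.] [0.315 0.34  0.03 ]
jar 0.74 [255. 191. 307. 248.] [0.526 0.097 0.03 ]
jar 0.67 [127. 196. 195. 290.] [ 0.557 -0.219  0.03 ]
jar 0.26 [263. 168. 302. 185.] [0.381 0.127 0.03 ]
```

View pics/top0.png

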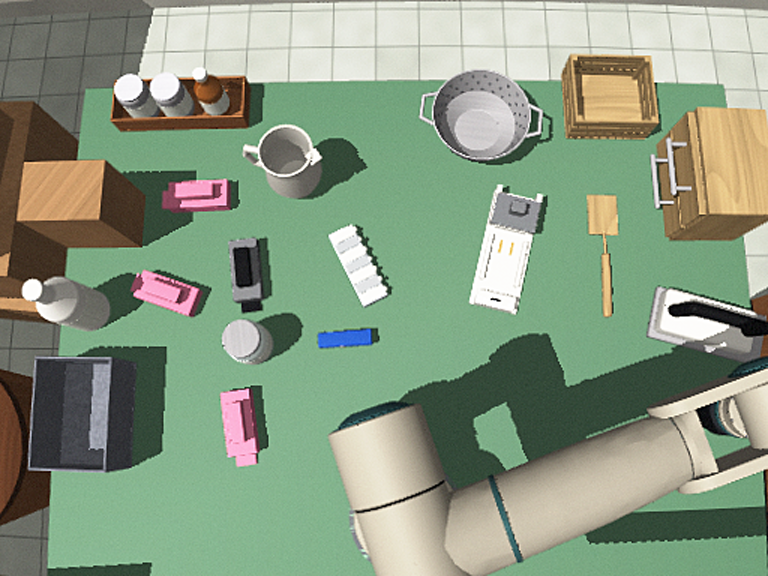

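View pics/scene0.png

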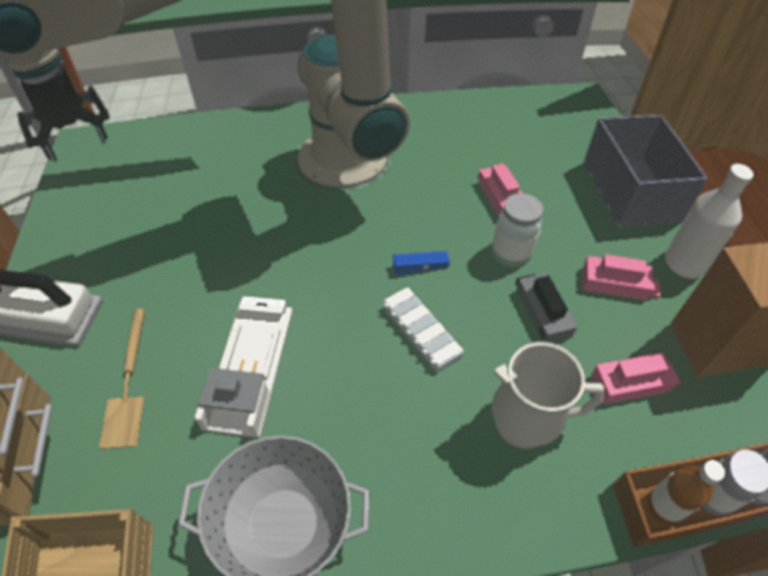

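Grey/black pack at top-view (245,272)/1.5, toe towards the robot; three pink ones at (197,195), (165,293), (240,427) are decoys. The dock is at (507,250), lip end near the robot, cover at (517,210). Next, look from the wrist camera.

```bash
cat >> h.py <<'E'
def goal(p,R):
    from scipy.spatial.transform import Rotation as Q
    s=env.state();R0=np.array(s['ee_rot']);
    r=np.degrees(Q.from_matrix(R0.T@R).as_rotvec()); d=R0.T@(np.array(p)-s['ee_pos'])
    print('turn',np.round(r,2),'shift',np.round(d,4),'t',s['t'],'rows',np.linalg.norm(r)/10.7,np.linalg.norm(d)/.0625)
def down(yaw,tilt=0):  # tool x along (cos yaw,sin yaw), z down; tilt: pitch about tool y
    from scipy.spatial.transform import Rotation as Q
    c,s=np.cos(yaw),np.sin(yaw)
    return np.array([[c,s,0],[s,-c,0],[0,0,-1.]])@Q.from_rotvec([0,tilt,0]).as_matrix()
E
python3 - <<'E'
from h import *
np.set_printoptions(precision=3,suppress=True)
s=env.state();print(np.array(s['ee_rot']),s['finger_gap'])
c=env.camera('wrist');print(np.array(c['hand_eye']),c['intrinsics'])
c=shot('top');u=lambda a:np.array(a)/1.5
P=onz(c,u([(494,305)]),.032)[0];G=onz(c,u([(519,207)]),.086)[0]
print('dock lip end',P,'grip',G)
a=onz(c,u([(246,250),(244,285)]),.064);print('ridge',a, 'toe',onz(c,u([(250,306)]),.004))
yaw=np.arctan2(*(G-P)[[1,0]]);print(np.degrees(yaw))
goal([.50,-.20,.45],down(yaw))
goal([.50,-.20,.45],down(yaw+np.pi))
E
```

```text
[[ 0.922  0.386  0.   ]
 [ 0.386 -0.922 -0.   ]
 [ 0.     0.    -1.   ]] 0.08497112901983113
[[ 0.     0.953  0.303  0.076]
 [ 1.    -0.    -0.001 -0.001]
 [-0.     0.303 -0.953  0.03 ]
 [ 0.     0.     0.     1.   ]] [[279.444   0.    256.825]
 [  0.    279.444 188.683]
 [  0.      0.      1.   ]]
dock lip end [ 0.425 -0.182  0.032] grip [ 0.618 -0.232  0.086]
ridge [[0.536 0.328 0.064]
 [0.463 0.329 0.064]] toe [[0.429 0.328 0.004]]
-14.502932652378355
turn [ 0.01 -0.   37.24] shift [ 0.384 -0.147 -0.045] t 1.0 rows 3.480308576850991 6.617476990297633
turn [   0.      0.01 -142.76] shift [ 0.384 -0.147 -0.045] t 1.0 rows 13.34212140687528 6.617476990297633
```

{"op": "step_arm", "data": {
  "steps": [0, 0, 37.2, 0.434, -0.11, -0.045, 0.085, 0, 0, 37.2, 0.434, -0.11, -0.045, 0.085, 0, 0, 37.2, 0.434, -0.11, -0.045, 0.085, 0, 0, 37.2, 0.434, -0.11, -0.045, 0.085, 0, 0, 37.2, 0.434, -0.11, -0.045, 0.085]
}}

```text
t: 1.62
ee_pos: [0.4375, -0.3079, 0.4344]
ee_rot: [[0.968, -0.252, 0.0], [-0.252, -0.968, -0.001], [0.001, 0.0, -1.0]]
force: [-0.1, -0.9, -0.2]
finger_gap: 0.0851
```

Run:
```python
from h import *
goal([.56,-.215,.45],down(np.radians(-14.5)))
```

```text
turn [ 0.02 -0.03 -0.07] shift [ 0.0952 -0.1208 -0.0156] t 1.625 rows 0.007754833270000558 2.4732634756326637
```

{"op": "step_arm", "data": {
  "steps": [0, 0, 0, 0.095, -0.121, -0.0156, 0.085, 0, 0, 0, 0.095, -0.121, -0.0156, 0.085, 0, 0, 0, 0.095, -0.121, -0.0156, 0.085, 0, 0, 0, 0.095, -0.121, -0.0156, 0.085]
}}

```text
t: 2.12
ee_pos: [0.5612, -0.2132, 0.4496]
ee_rot: [[0.969, -0.248, 0.0], [-0.248, -0.969, -0.0], [0.0, 0.0, -1.0]]
force: [0.4, -0.2, -1.1]
finger_gap: 0.0853
```

Run:
```python
from h import *
c=shot('wrist');save(c,'w1.png',k=1.5)
import pickle;pickle.dump(c,open('w1.pkl','wb'))
print(c['eye'],env.state()['ee_pos'])
# rough dock frame overlay
for d in env.find_in('wrist','cover')+env.find_in('wrist','dock'):print(d)
```

```text
[ 0.63463531 -0.23241955  0.41933173] [ 0.56023308 -0.21426346  0.44959248]
{'extent': [221.3, 89.0, 294.7, 143.1], 'p': 0.8}
```

View pics/w1.png

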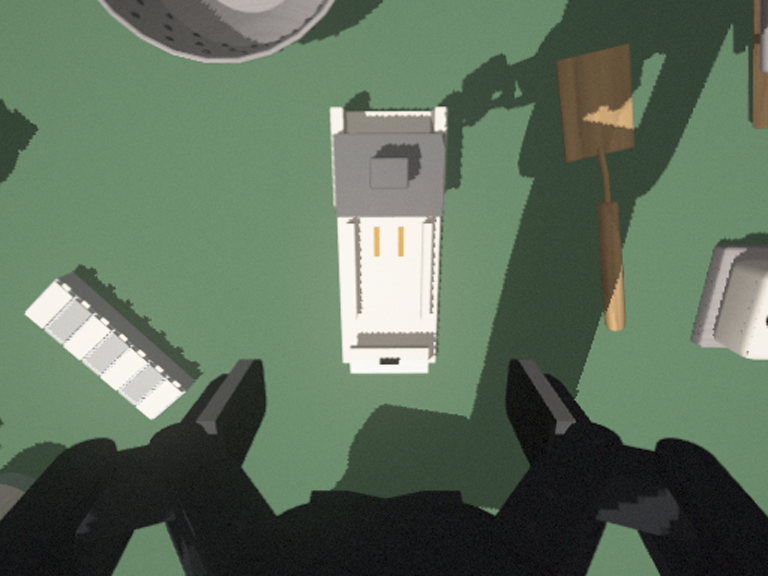

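Wrist view: cover plate near edge (336..443,216), block top (371..409,158..188), rail ends (331,108)/(446,107), lip top edge (351..430,347). Fit the dock.

Run:
```python
from h import *
import pickle
from scipy.optimize import least_squares
c=pickle.load(open('w1.pkl','rb'))
D=np.array([[47,46,58],[47,-46,58],[73,15,86],[73,-15,86],[97,15,86],[97,-15,86],[150,48,49],[150,-48,49],[-76,40,32],[-76,-40,32]])/1000
U=np.array([[336,216],[443,215],[371,188],[408,188],[371,158],[409,158],[331,108],[446,107],[351,347],[430,347]])/1.5
def W(p,D):
    a,b=np.cos(p[2]),np.sin(p[2]);return D@np.array([[a,b,0],[-b,a,0],[0,0,1]])+[p[0],p[1],0]
r=least_squares(lambda p:(proj(c,W(p,D))-U).ravel(),[.53,-.2,-.25],loss='soft_l1')
print(r.x,np.degrees(r.x[2]));print((proj(c,W(r.x,D))-U).round(1).tolist())
np.save('dock.npy',r.x)
g=W(r.x,np.array([[.085,0,.078]]))[0];print(g)
goal(g+[0,0,.155+.06],down(r.x[2]));goal(g+[0,0,.155-.004],down(r.x[2]))
```

```text
[ 0.53395265 -0.21128891 -0.23973412] -13.735753402705736
[[0.2, 1.8], [0.0, 1.7], [-0.3, 1.7], [0.7, 1.4], [-0.7, 0.3], [0.2, 0.0], [-1.1, -12.0], [1.2, -12.3], [-0.2, -7.1], [-0.0, -7.7]]
[ 0.61652175 -0.23147168  0.078     ]
turn [ 0.03 -0.   -0.89] shift [0.0594 0.001  0.1569] t 2.275 rows 0.08297586989621668 2.683829873672649
turn [ 0.03 -0.   -0.89] shift [0.0594 0.001  0.2209] t 2.275 rows 0.08297586989621668 3.659397134822058
```

```bash
cat >> h.py <<'E'
def W(p,D):
    a,b=np.cos(p[2]),np.sin(p[2]);return np.atleast_2d(D)@np.array([[a,b,0],[-b,a,0],[0,0,1]])+[p[0],p[1],0]
E
python3 - <<'E'
from h import *
import pickle
from scipy.optimize import least_squares
c=pickle.load(open('w1.pkl','rb'))
D=np.array([[47,46,58],[47,-46,58],[73,15,86],[73,-15,86],[97,15,86],[97,-15,86],[150,48,49],[150,-48,49],[-76,40,32],[-76,-40,32]])/1000
U=np.array([[336,216],[443,215],[371,188],[408,188],[371,158],[409,158],[331,108],[446,107],[351,347],[430,347]])/1.5
def F(p):
    E=D.copy();E[:6,0]+=p[3];return (proj(c,W(p,E))-U)
r=least_squares(lambda p:F(p).ravel(),[.53,-.2,-.25,0])
print(r.x,np.degrees(r.x[2]));print(F(r.x).round(1).tolist())
np.save('dock.npy',r.x)
g=W(r.x,np.array([[.085+r.x[3],0,.078]]))[0];print(g)
print(np.c_[proj(c,W(r.x,np.array([[-104,40,32],[-104,-40,32],[150,48,0],[50,33,22],[50,-33,22],[-50,33,22],[67.5,0,26]])/1000))*1.5])
goal(g+[0,0,.155+.05],down(r.x[2]))
save(shot('top'),'d.png')
E
```

```text
[ 0.52104728 -0.20803601 -0.24044401  0.01458161] -13.776427007241606
[[0.2, 0.8], [0.0, 0.7], [-0.3, 0.5], [0.7, 0.3], [-0.8, -0.9], [0.1, -1.1], [-0.6, -0.3], [0.9, -0.4], [0.1, 0.8], [-0.3, 0.3]]
[ 0.61776417 -0.23174977  0.078     ]
[[352.02998008 372.58230303]
 [428.9518727  371.86350517]
 [336.73414671 112.72192132]
 [354.63528849 223.41962779]
 [423.99934894 222.7097085 ]
 [357.78621301 320.72983145]
 [389.21434416 205.02769189]]
turn [ 0.03 -0.   -0.85] shift [0.0607 0.001  0.1669] t 2.275 rows 0.07917760033995842 2.8409028489633514
```

{"op": "step_arm", "data": {
  "steps": [0, 0, -0.85, 0.0607, 0.001, 0.06, 0.085, 0, 0, -0.85, 0.0607, 0.001, 0.12, 0.085, 0, 0, -0.85, 0.0607, 0.001, 0.17, 0.085, 0, 0, -0.85, 0.0607, 0.001, 0.21, 0.085, 0, 0, -0.85, 0.0607, 0.001, 0.21, 0.085]
}}

```text
t: 2.95
ee_pos: [0.616, -0.2327, 0.2358]
ee_rot: [[0.971, -0.24, -0.008], [-0.24, -0.971, 0.003], [-0.008, -0.001, -1.0]]
force: [0.1, 0.2, -0.0]
finger_gap: 0.0849
```

{"op": "step_arm", "data": {
  "steps": [0, 0, 0, 0, 0, 0, 0.02, 0, 0, 0, 0, 0, 0, 0.02, 0, 0, 0, 0, 0, 0, 0.02, 0, 0, 0, 0, 0, 0, 0.02, 0, 0, 0, 0, 0, 0, 0.02],
  "force": 30
}}

```text
t: 3.58
ee_pos: [0.6171, -0.2308, 0.2387]
ee_rot: [[0.971, -0.238, -0.003], [-0.238, -0.971, 0.005], [-0.004, -0.004, -1.0]]
force: [1.5, 10.4, 6.4]
finger_gap: 0.0291
```

{"op": "step_arm", "data": {
  "steps": [0, 0, 0, 0.008, -0.001, 0, 0.02, 0, 0, 0, 0.016, -0.001, 0, 0.02, 0, 0, 0, 0.023, -0.001, 0, 0.02, 0, 0, 0, 0.029, -0.001, 0, 0.02, 0, 0, 0, 0.029, -0.001, 0, 0.02]
}}

```text
t: 4.2
ee_pos: [0.6447, -0.2373, 0.2386]
ee_rot: [[0.971, -0.239, -0.009], [-0.239, -0.971, 0.006], [-0.01, -0.003, -1.0]]
force: [-16.4, -0.2, 6.0]
finger_gap: 0.0294
```

{"op": "step_arm", "data": {
  "steps": [0, 0, 0, 0.001, 0, 0, 0.02, 0, 0, 0, 0.001, 0, 0, 0.02]
}}

```text
t: 4.45
ee_pos: [0.6452, -0.2376, 0.2387]
ee_rot: [[0.971, -0.239, -0.013], [-0.239, -0.971, 0.007], [-0.014, -0.004, -1.0]]
force: [-12.0, 1.3, 2.5]
finger_gap: 0.0294
```

{"op": "step_arm", "data": {
  "steps": [0, 0, 0, 0, 0, 0, 0.085, 0, 0, 0, 0, 0, 0, 0.085, 0, 0, 0, 0, 0, 0, 0.085, 0, 0, 0, 0, 0, 0, 0.085, 0, 0, 0, 0, 0, -0.06, 0.085]
}}

```text
t: 5.08
ee_pos: [0.6453, -0.2376, 0.2926]
ee_rot: [[0.971, -0.239, -0.024], [-0.239, -0.971, 0.012], [-0.026, -0.006, -1.0]]
force: [-0.3, -0.8, -0.1]
finger_gap: 0.0848
```

{"op": "step_arm", "data": {
  "steps": [0, 0, 0, -0.03, 0, -0.06, 0.085, 0, 0, 0, -0.06, 0, -0.12, 0.085, 0, 0, 0, -0.085, 0, -0.17, 0.085, 0, 0, 0, -0.085, 0, -0.17, 0.085, 0, 0, 0, -0.085, 0, -0.17, 0.085]
}}

```text
t: 5.7
ee_pos: [0.5669, -0.2194, 0.4642]
ee_rot: [[0.971, -0.239, -0.025], [-0.239, -0.971, 0.012], [-0.027, -0.006, -1.0]]
force: [0.1, 0.2, -1.0]
finger_gap: 0.0851
```

Run:
```python
from h import *
c=shot('wrist');save(c,'w2.png',k=1.5)
import pickle;pickle.dump(c,open('w2.pkl','wb'))
goal([.55,.33,.45],down(np.radians(0)))
```

```text
turn [ -0.57   1.61 -13.83] shift [-0.1476 -0.5293  0.0207] t 5.75 rows 1.3027287064946775 8.797791488872052
```

View pics/w2.png

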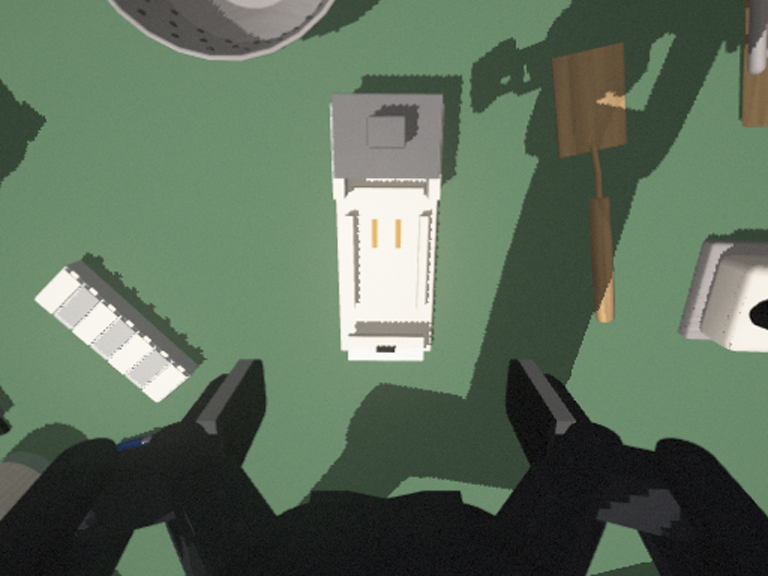

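Cover is open (plate's near edge at row 179, heel stop visible). On to the pack.

{"op": "step_arm", "data": {
  "steps": [-0.6, 1.6, -13.8, -0.1476, -0.5293, 0.0207, 0.085, -0.6, 1.6, -13.8, -0.1476, -0.5293, 0.0207, 0.085, -0.6, 1.6, -13.8, -0.1476, -0.5293, 0.0207, 0.085, -0.6, 1.6, -13.8, -0.1476, -0.5293, 0.0207, 0.085, -0.6, 1.6, -13.8, -0.1476, -0.5293, 0.0207, 0.085]
}}

```text
t: 6.38
ee_pos: [0.5575, 0.095, 0.4539]
ee_rot: [[1.0, -0.001, -0.004], [-0.001, -1.0, -0.001], [-0.004, 0.001, -1.0]]
force: [1.9, -0.0, -0.5]
finger_gap: 0.0848
```

Run:
```python
from h import *
import pickle
from scipy.optimize import least_squares
goal([.55,.33,.45],down(0))
c1,c2=[pickle.load(open(f'w{i}.pkl','rb')) for i in(1,2)]
D=np.array([[47,46,58],[47,-46,58],[73,15,86],[73,-15,86],[97,15,86],[97,-15,86],[150,48,49],[150,-48,49],[-76,40,32],[-76,-40,32]])/1000
U1=np.array([[336,216],[443,215],[371,188],[408,188],[371,158],[409,158],[331,108],[446,107],[351,347],[430,347]])/1.5
U2=np.array([[334,178],[441,180],[367,147],[405,148],[367,116],[406,117],[349,335.5],[425,335]])/1.5
D2=D[[0,1,2,3,4,5,8,9]]
def F(p,k):
    E=(D,D2)[k].copy();E[:6,0]+=p[3+k];return (proj((c1,c2)[k],W(p,E))-(U1,U2)[k])
for k in 0,1:
    pass
r=least_squares(lambda p:np.r_[F(p,0).ravel(),F(p,1).ravel()],[.53,-.2,-.25,0,.04])
print(r.x);print(F(r.x,0).round(1).tolist(),F(r.x,1).round(1).tolist())
np.save('dock.npy',r.x)
```

```text
turn [ 0.05  0.23 -0.03] shift [-0.0076 -0.235   0.0037] t 6.375 rows 0.022554385269481468 3.762287558886116
[ 0.52138684 -0.20791811 -0.24021938  0.01428055  0.04118631]
[[-0.0, 0.8], [-0.1, 0.7], [-0.5, 0.6], [0.5, 0.3], [-1.0, -0.9], [-0.0, -1.2], [-0.8, -0.5], [0.7, -0.7], [-0.1, 0.6], [-0.4, 0.1]] [[0.1, 0.7], [-0.7, -0.7], [0.6, 0.9], [0.7, 0.3], [0.3, -0.2], [0.4, -0.9], [0.1, 0.4], [-0.1, 0.8]]
```

{"op": "step_arm", "data": {
  "steps": [0, 0.2, 0, -0.0076, -0.235, 0.0037, 0.085, 0, 0.2, 0, -0.0076, -0.235, 0.0037, 0.085, 0, 0.2, 0, -0.0076, -0.235, 0.0037, 0.085, 0, 0.2, 0, -0.0076, -0.235, 0.0037, 0.085, 0, 0.2, 0, -0.0076, -0.235, 0.0037, 0.085]
}}

```text
t: 7.0
ee_pos: [0.5496, 0.3338, 0.446]
ee_rot: [[1.0, 0.004, -0.006], [0.004, -1.0, -0.003], [-0.006, 0.003, -1.0]]
force: [0.3, -0.2, -0.4]
finger_gap: 0.0849
```

Run:
```python
from h import *
c=shot('wrist')
import pickle;pickle.dump(c,open('w3.pkl','wb'))
for d in env.find_in('wrist','pack'):print(d)
save(c,'w3.png',box=(150,30,390,230),k=3)
```

```text
{'extent': [102.6, 31.9, 218.1, 93.7], 'p': 0.91}
{'extent': [226.7, 138.5, 278.6, 234.1], 'p': 0.9}
{'extent': [97.3, 180.7, 196.7, 246.2], 'p': 0.7}
{'extent': [229.8, 315.9, 241.9, 329.7], 'p': 0.41}
```

View pics/w3.png

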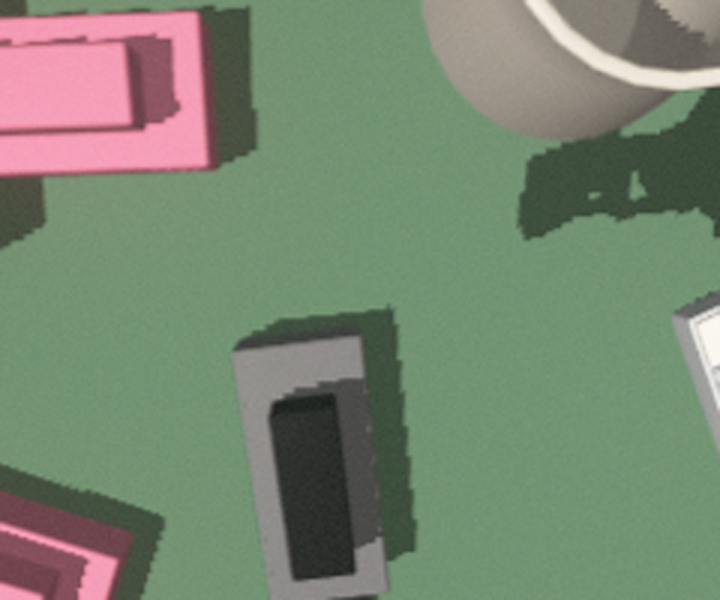

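Run:
```python
from h import *
import pickle
from scipy.optimize import least_squares
c=pickle.load(open('w3.pkl','rb'))
D=np.array([[65,30,36],[65,-30,36],[-65,-30,36],[40,15,64],[40,-15,64],[-40,15,64],[-40,-15,64]])/1000
U=np.array([[234,351],[360,337],[388,591],[271,415],[340,408],[295,580],[355,573]])/3+[150,30]
F=lambda p:proj(c,W(p,D))-U
r=least_squares(lambda p:F(p).ravel(),[.5,.33,0]);print(r.x);print(F(r.x).round(1).tolist())
np.save('pack.npy',r.x)
g=W(r.x,[0,0,.05])[0]
goal(g+[0,0,.155],down(r.x[2]))
```

```text
[0.50167486 0.3348095  0.12121175]
[[-0.6, -0.4], [1.3, -0.9], [0.7, 1.1], [-0.7, -0.3], [-0.6, -0.6], [-0.8, 0.8], [0.8, 0.8]]
turn [ 0.16  0.22 -6.93] shift [-0.0477 -0.005   0.2428] t 7.1 rows 0.6479492817054712 3.959665196452992
```

{"op": "step_arm", "data": {
  "steps": [0.2, 0.2, -6.9, -0.0477, -0.005, 0.06, 0.085, 0.2, 0.2, -6.9, -0.0477, -0.005, 0.12, 0.085, 0.2, 0.2, -6.9, -0.0477, -0.005, 0.18, 0.085, 0.2, 0.2, -6.9, -0.0477, -0.005, 0.215, 0.085, 0.2, 0.2, -6.9, -0.0477, -0.005, 0.215, 0.085]
}}

```text
t: 7.72
ee_pos: [0.5012, 0.333, 0.2284]
ee_rot: [[0.993, 0.119, -0.008], [0.119, -0.993, -0.004], [-0.009, 0.003, -1.0]]
force: [0.4, -0.4, 0.5]
finger_gap: 0.0849
```

Run:
```python
from h import *
p=np.load('pack.npy');c=shot('wrist');print(env.find_in('wrist','pack')[:2]);save(c,'w4.png',k=1.5)
goal(W(p,[0,0,.058+.155])[0],down(p[2]))
```

```text
[{'extent': [2.6, 187.1, 123.9, 328.2], 'p': 0.72}, {'extent': [197.7, 111.0, 300.1, 306.4], 'p': 0.66}]
turn [-0.08 -0.06 -0.1 ] shift [-0.0009 -0.0006  0.0214] t 7.825 rows 0.013072256210641689 0.3428721283875158
```

View pics/w4.png

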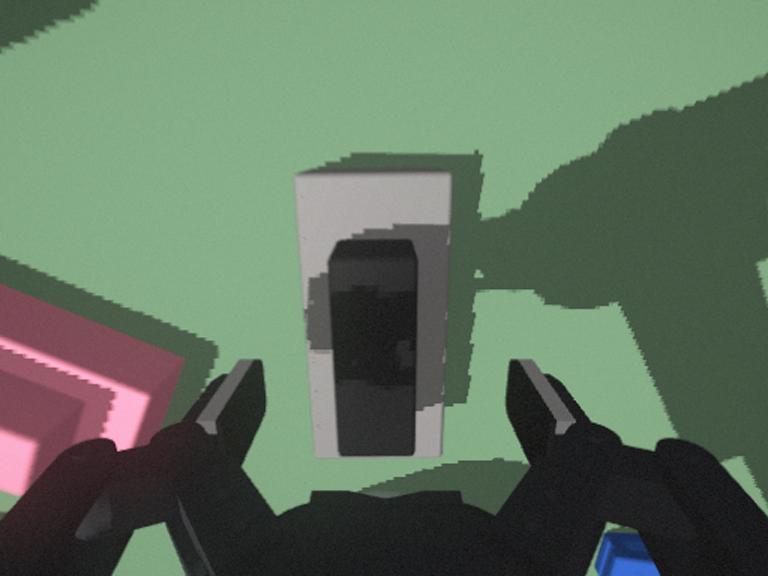

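Run:
```python
from h import *
from scipy.optimize import least_squares
c=shot('wrist')
D=np.array([[65,30,36],[65,-30,36],[-65,30,36],[-65,-30,36],[40,15,64],[40,-15,64],[-40,15,64],[-40,-15,64]])/1000
U=np.array([[297,173],[451,173],[316,457],[442,457],[330,262],[417,262],[338,454],[415,454]])/1.5
F=lambda p:proj(c,W(p,D))-U
r=least_squares(lambda p:F(p).ravel(),[.5,.33,0]);print(r.x);print(F(r.x).round(1).tolist())
np.save('pack.npy',r.x)
p=r.x;goal(W(p,[0,0,.058+.155])[0],down(p[2]))
```

```text
[0.5024235  0.33841317 0.12764145]
[[0.4, 4.5], [0.1, 3.7], [0.4, -1.0], [-1.0, -1.5], [-0.1, -1.8], [-0.1, -2.3], [0.9, -1.3], [-0.8, -1.6]]
turn [-0.13 -0.19 -0.45] shift [ 0.     -0.0037  0.0226] t 7.875 rows 0.04760848929725483 0.3664613137417345
```

{"op": "step_arm", "data": {
  "steps": [0, 0, -0.45, 0, -0.0037, 0.01, 0.085, 0, 0, -0.45, 0, -0.0037, 0.021, 0.085, 0, 0, -0.45, 0, -0.0037, 0.021, 0.085, 0, 0, -0.45, 0, -0.0037, 0.021, 0.05, 0, 0, -0.45, 0, -0.0037, 0.021, 0.02],
  "force": 40
}}

```text
t: 8.5
ee_pos: [0.5025, 0.3385, 0.2149]
ee_rot: [[0.992, 0.127, 0.003], [0.127, -0.992, 0.003], [0.004, -0.002, -1.0]]
force: [0.3, -0.4, -0.3]
finger_gap: 0.0508
```

{"op": "step_arm", "data": {
  "steps": [0, 0, 0, 0, 0, 0, 0.015, 0, 0, 0, 0, 0, 0, 0.015, 0, 0, 0, 0, 0, 0, 0.015, 0, 0, 0, 0, 0, 0, 0.015],
  "force": 90
}}

```text
t: 9.0
ee_pos: [0.5027, 0.3384, 0.2156]
ee_rot: [[0.992, 0.127, 0.005], [0.127, -0.992, 0.003], [0.005, -0.003, -1.0]]
force: [0.2, -3.9, 6.5]
finger_gap: 0.0282
```

{"op": "step_arm", "data": {
  "steps": [0, 0, 0, 0, 0, -0.05, 0.015, 0, 0, 0, 0, 0, -0.1, 0.015, 0, 0, 0, 0, 0, -0.15, 0.015, 0, 0, 0, 0, 0, -0.2, 0.015, 0, 0, 0, 0, 0, -0.2, 0.015]
}}

```text
t: 9.62
ee_pos: [0.5017, 0.338, 0.4196]
ee_rot: [[0.992, 0.128, 0.011], [0.127, -0.992, 0.007], [0.012, -0.006, -1.0]]
force: [-0.4, -0.1, -4.3]
finger_gap: 0.0284
```

Run:
```python
from h import *
s=env.state();print(s['force'],s['finger_gap'],s['ee_pos'])
c=shot('wrist');save(c,'w5.png',k=1.5)
import pickle;pickle.dump(c,open('w5.pkl','wb'))
```

```text
[-0.36092692 -0.08920622 -4.28259832] 0.028399901727832154 [0.50170147 0.33796081 0.419582  ]
```

View pics/w5.png

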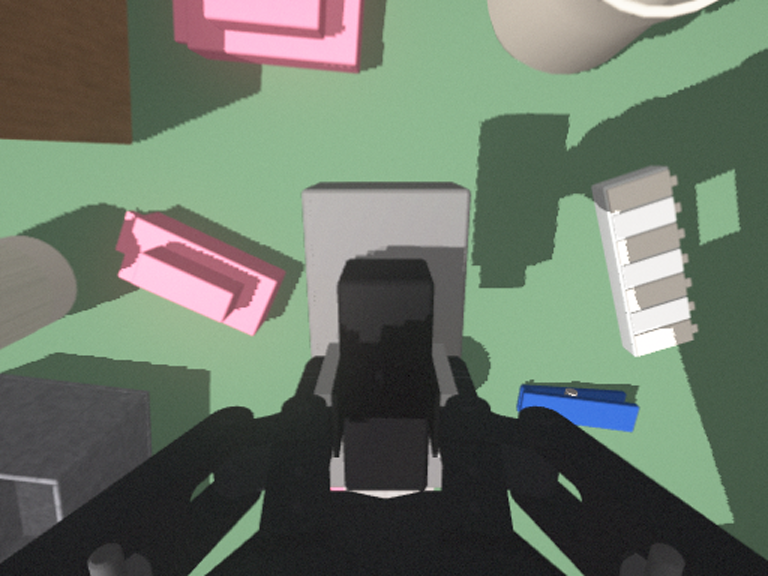

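Run:
```python
from h import *
from scipy.optimize import least_squares
from scipy.spatial.transform import Rotation as Q
import pickle
c=pickle.load(open('w5.pkl','rb'));h=env.camera('wrist')['hand_eye']
h=np.array(h);c['eye'],c['orientation']=h[:3,3],h[:3,:3]
D=np.array([[65,30,36],[65,-30,36],[40,15,64],[40,-15,64]])/1000
U=np.array([[303,191],[469,188.5],[340,281],[434,281]])/1.5
R0=np.diag([1,-1,-1.])
def T(p,D): return D@(R0@Q.from_rotvec(p[3:]).as_matrix()).T+p[:3]
F=lambda p:proj(c,T(p,D))-U
for sc in (1e-3,3e-3):
    prior=np.array([0,0,.2156,0,0,0]);sg=np.array([1,1,sc,.005/.001,.01,.03])
    sg=np.array([.01,.01,sc,.005,.01,.03])
    r=least_squares(lambda p:np.r_[F(p).ravel()*.8,(p-prior)/sg],prior);print(r.x.round(4));print(F(r.x).round(1).tolist())
```

```text
[-0.0027  0.0008  0.2167  0.      0.0053  0.01  ]
[[-1.3, -0.1], [1.4, 0.4], [-1.3, 0.3], [1.3, -0.3]]
[-0.0028  0.0008  0.2189  0.     -0.0003  0.01  ]
[[-0.6, 0.1], [0.7, 0.7], [-0.8, -0.0], [0.8, -0.6]]
```

```bash
cat >> h.py <<'E'
TP=np.array([-.002,.0005,.2165])
def packgoal(tx,ty,tz,th,d=None,dx=0):
    """toe tip at dock (tx,ty,tz) mm, heel raised th rad"""
    from scipy.spatial.transform import Rotation as Q
    d=np.load('dock.npy')
    Rp=Q.from_euler('z',d[2]).as_matrix()@Q.from_euler('y',-th).as_matrix()
    o=W(d,np.array([tx,ty,tz])/1000)[0]-Rp@[-.087,0,0]
    Rt=Rp@np.diag([1,-1,-1.]); goal(o-Rt@TP,Rt)
def where():
    from scipy.spatial.transform import Rotation as Q
    d=np.load('dock.npy');s=env.state();R=np.array(s['ee_rot']);Rd=Q.from_euler('z',d[2]).as_matrix()
    Rp=Rd.T@R@np.diag([1,-1,-1.]);o=Rd.T@(s['ee_pos']+R@TP-[d[0],d[1],0])
    print('toe mm',((o+Rp@[-.087,0,0])*1000).round(1),'org',(o*1000).round(1),'zyx rad',Q.from_matrix(Rp).as_euler('zyx').round(4),'F dock',(Rd.T@s['force']).round(1),'gap',s['finger_gap'],'t',s['t'])
E
python3 -c "
from h import *
packgoal(-71,0,100,.18)"
```

```text
turn [-2.02 10.09 21.01] shift [-0.0708  0.5356  0.0834] t 9.725 rows 2.1865025000946336 8.745924931714748
```

{"op": "step_arm", "data": {
  "steps": [-2, 10.1, 21, -0.07, 0.535, 0.06, 0.015, -2, 10.1, 21, -0.07, 0.535, 0.06, 0.015, -2, 10.1, 21, -0.07, 0.535, 0.06, 0.015, -2, 10.1, 21, -0.07, 0.535, 0.06, 0.015, -2, 10.1, 21, -0.07, 0.535, 0.06, 0.015]
}}

```text
t: 10.35
ee_pos: [0.5003, 0.0256, 0.3754]
ee_rot: [[0.957, -0.237, 0.168], [-0.234, -0.971, -0.042], [0.174, 0.001, -0.985]]
force: [1.3, -0.5, -4.8]
finger_gap: 0.0283
```

```bash
python3 -c "
from h import *
where();packgoal(-71,0,100,.18)"
```

```text
toe mm [-126.1  221.1  146.7] org [-40.4 221.2 161.8] zyx rad [ 0.0007 -0.1744 -0.0006] F dock [ 1.4 -0.2 -4.8] gap 0.0282525826477874 t 10.35
turn [0.03 0.32 0.04] shift [0.0448 0.2213 0.0552] t 10.35 rows 0.030233419293261118 3.7188994974644194
```

{"op": "step_arm", "data": {
  "steps": [0, 0.3, 0, 0.0448, 0.2213, 0.0552, 0.015, 0, 0.3, 0, 0.0448, 0.2213, 0.0552, 0.015, 0, 0.3, 0, 0.0448, 0.2213, 0.0552, 0.015, 0, 0.3, 0, 0.0448, 0.2213, 0.0552, 0.015, 0, 0.3, 0, 0.0448, 0.2213, 0.0552, 0.015]
}}

```text
t: 10.98
ee_pos: [0.4987, -0.2047, 0.3239]
ee_rot: [[0.956, -0.242, 0.165], [-0.238, -0.97, -0.04], [0.17, -0.001, -0.985]]
force: [0.1, 0.7, -5.2]
finger_gap: 0.0281
```

```bash
python3 -c "
from h import *
where();packgoal(-71,0,40,.18);packgoal(-71,0,14,.18)
c=shot('wrist');save(c,'w6.png',k=1.5)
c=shot('scene');save(c,'s6.png',box=(90,150,290,300),k=3.5)"
```

```text
toe mm [-73.6  -2.4  95.4] org [ 12.1  -2.7 110.3] zyx rad [-3.900e-03 -1.712e-01  1.000e-04] F dock [-0.1  0.7 -5.2] gap 0.02808633164254815 t 10.975
turn [-0.    0.5  -0.22] shift [-0.0088 -0.0027  0.0543] t 10.975 rows 0.051618899901421954 0.8810891898300235
turn [-0.    0.5  -0.22] shift [-0.0132 -0.0027  0.0799] t 10.975 rows 0.051618899901421954 1.2967235323061266
```

View pics/s6.png

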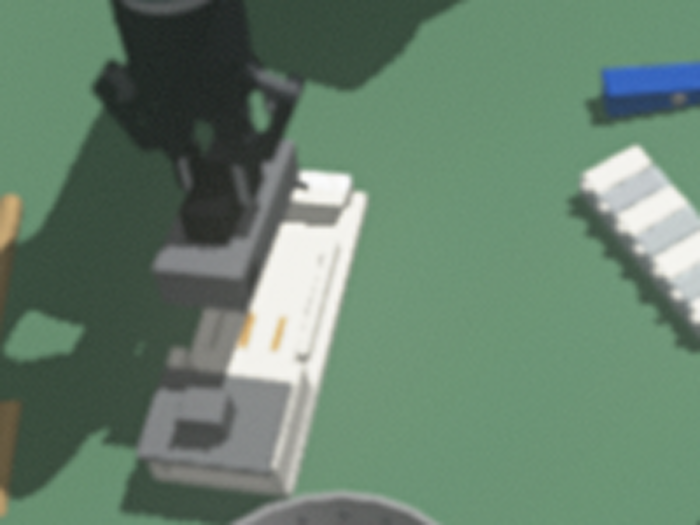

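Pack is held heel-up above the bay; dock unmoved. Descend.

{"op": "step_arm", "data": {
  "steps": [0, 0.5, -0.2, -0.0044, -0.0027, 0.027, 0.015, 0, 0.5, -0.2, -0.0088, -0.0027, 0.0543, 0.015, 0, 0.5, -0.2, -0.0088, -0.0027, 0.0543, 0.015, 0, 0.5, -0.2, -0.0088, -0.0027, 0.0543, 0.015]
}}

```text
t: 11.58
ee_pos: [0.5013, -0.199, 0.272]
ee_rot: [[0.956, -0.234, 0.178], [-0.23, -0.972, -0.043], [0.183, -0.0, -0.983]]
force: [-0.1, -0.3, -4.3]
finger_gap: 0.0283
```

```bash
python3 -c "
from h import *
where();packgoal(-71,0,14,.18)
c=shot('wrist');where();packgoal(-71,0,14,.18)"
```

```text
toe mm [-69.5   3.3  42.8] org [16.   3.6 58.8] zyx rad [ 0.0043 -0.1843  0.0011] F dock [-0.1 -0.4 -4.3] gap 0.0282802290302229 t 11.575
turn [-0.06 -0.25  0.24] shift [-0.0058  0.0034  0.0285] t 11.575 rows 0.03246555494361866 0.4681822245294211
toe mm [-69.1   3.   43.3] org [16.4  3.3 59.4] zyx rad [ 0.0041 -0.1854  0.0007] F dock [-0.2  0.1 -3.6] gap 0.02826398680836688 t 11.625
turn [-0.04 -0.31  0.23] shift [-0.0061  0.0032  0.0289] t 11.625 rows 0.03608385580291285 0.4760685650672145
```

{"op": "step_arm", "data": {
  "steps": [0, -0.3, 0.2, -0.003, 0.0032, 0.008, 0.015, 0, -0.3, 0.2, -0.004, 0.0032, 0.014, 0.015, 0, -0.3, 0.2, -0.004, 0.0032, 0.014, 0.015, 0, -0.3, 0.2, -0.004, 0.0032, 0.014, 0.015, 0, -0.3, 0.2, -0.004, 0.0032, 0.014, 0.015]
}}

```text
t: 12.25
ee_pos: [0.4994, -0.202, 0.2583]
ee_rot: [[0.956, -0.237, 0.175], [-0.234, -0.971, -0.042], [0.18, -0.001, -0.984]]
force: [0.6, 0.1, -4.0]
finger_gap: 0.0281
```

```bash
python3 -c "
from h import *
where();packgoal(-71,0,14,.18)"
```

```text
toe mm [-71.4   0.1  29.3] org [14.1  0.1 45. ] zyx rad [ 0.0006 -0.1807  0.0006] F dock [ 0.5  0.2 -4. ] gap 0.028058883613574486 t 12.25
turn [-0.04 -0.04  0.03] shift [-0.0022 -0.      0.0152] t 12.25 rows 0.005743017983479813 0.24588721763777016
```

{"op": "step_arm", "data": {
  "steps": [0, 0, 0, -0.001, 0, 0.007, 0.015, 0, 0, 0, -0.002, 0, 0.014, 0.015, 0, 0, 0, -0.0022, 0, 0.0155, 0.015, 0, 0, 0, -0.0022, 0, 0.0155, 0.015, 0, 0, 0, -0.0022, 0, 0.0155, 0.015]
}}

```text
t: 12.88
ee_pos: [0.5, -0.2022, 0.2428]
ee_rot: [[0.956, -0.237, 0.175], [-0.233, -0.971, -0.042], [0.18, -0.0, -0.984]]
force: [-0.2, -0.7, -4.0]
finger_gap: 0.0284
```

```bash
python3 -c "
from h import *
where();packgoal(-87,0,13,.18)
c=shot('wrist');save(c,'w7.png',box=(120,60,400,384),k=2)
c=shot('scene');save(c,'s7.png',box=(110,170,230,310),k=4)"
```

```text
toe mm [-70.7   0.   13.9] org [14.9  0.1 29.5] zyx rad [ 0.0006 -0.181   0.0006] F dock [-0.  -0.7 -4. ] gap 0.028357705016809582 t 12.875
turn [-0.03 -0.06  0.03] shift [-0.016 -0.    -0.002] t 12.875 rows 0.006936898287479792 0.25809474225343515
```

View pics/s7.png

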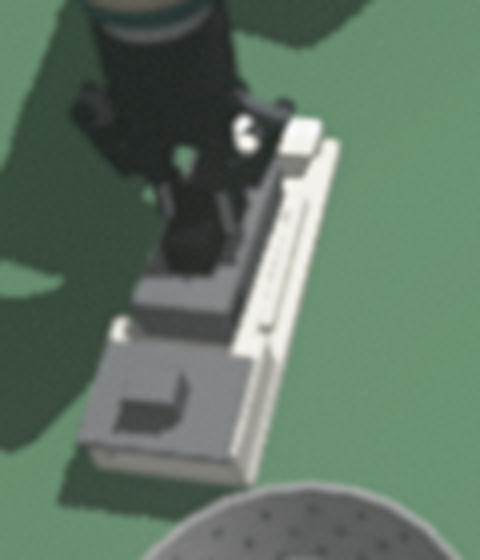

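Pack sits inside the bay, no contact force. Slide the toe under the lip.

{"op": "step_arm", "data": {
  "steps": [0, 0, 0, -0.004, 0, -0.0005, 0.015, 0, 0, 0, -0.008, 0, -0.001, 0.015, 0, 0, 0, -0.012, 0, -0.0015, 0.015, 0, 0, 0, -0.0145, 0, -0.002, 0.015, 0, 0, 0, -0.0145, 0, -0.002, 0.015]
}}

```text
t: 13.6
ee_pos: [0.4857, -0.1987, 0.2421]
ee_rot: [[0.955, -0.237, 0.175], [-0.234, -0.971, -0.042], [0.18, -0.001, -0.984]]
force: [0.3, -0.3, -6.7]
finger_gap: 0.028
```

```bash
python3 -c "
from h import *
where();packgoal(-87,0,13,.18);packgoal(-87,0,11,.1)"
```

```text
toe mm [-85.4   0.1  13.1] org [ 0.2  0.1 28.7] zyx rad [ 0.0005 -0.1812  0.0006] F dock [ 0.4 -0.2 -6.7] gap 0.027985293249135734 t 13.6
turn [-0.03 -0.07  0.02] shift [-0.0013 -0.     -0.0001] t 13.6 rows 0.007421118894241335 0.02115125244354223
turn [-0.03 -4.65  0.03] shift [ 0.0153 -0.      0.0097] t 13.6 rows 0.4346804890922344 0.29010272527983344
```

{"op": "step_arm", "data": {
  "steps": [0, 0, 0, -0.0, 0, 0.0015, 0.015, 0, 0, 0, -0.001, 0, 0.0015, 0.015, 0, 0, 0, -0.002, 0, 0.0015, 0.015, 0, 0, 0, -0.003, 0, 0.0015, 0.015, 0, 0, 0, -0.003, 0, 0.0015, 0.015]
}}

```text
t: 14.22
ee_pos: [0.4832, -0.1981, 0.2404]
ee_rot: [[0.955, -0.237, 0.176], [-0.234, -0.971, -0.043], [0.181, -0.0, -0.983]]
force: [0.9, -0.3, -3.8]
finger_gap: 0.0282
```

```bash
python3 -c "
from h import *
where()"
```

```text
toe mm [-87.8   0.   11.3] org [-2.2  0.1 27.1] zyx rad [ 0.0005 -0.1822  0.0005] F dock [ 1.  -0.1 -3.8] gap 0.028162320991830192 t 14.225
```

{"op": "step_arm", "data": {
  "steps": [0, 0, 0, -0.001, 0, 0, 0.015, 0, 0, 0, -0.002, 0, 0, 0.015, 0, 0, 0, -0.002, 0, 0, 0.015]
}}

```text
t: 14.6
ee_pos: [0.4819, -0.1978, 0.241]
ee_rot: [[0.955, -0.238, 0.18], [-0.234, -0.971, -0.044], [0.185, -0.0, -0.983]]
force: [5.5, -1.0, -3.1]
finger_gap: 0.028
```

```bash
python3 -c "
from h import *
where();packgoal(-87,0,11,.1)"
```

```text
toe mm [-88.2  -0.   11.7] org [-2.7  0.  27.8] zyx rad [ 0.0003 -0.1862  0.0002] F dock [ 5.6  0.3 -3.1] gap 0.028018805536220045 t 14.6
turn [-0.01 -4.94  0.02] shift [ 0.0193 -0.      0.0094] t 14.6 rows 0.46148379130280376 0.3440789351715857
```

```bash
python3 -c "
from h import *
for a in [(-86.5,0,11.3,.18),(-86.5,0,11,.12),(-86.5,0,10.5,.06),(-86.5,0,10.3,.03)]:packgoal(*a)"
```

```text
turn [-0.01 -0.35  0.02] shift [ 0.0029 -0.      0.0013] t 14.6 rows 0.03315821248899944 0.051060386550517436
turn [-0.01 -3.79  0.02] shift [ 0.0156 -0.      0.0074] t 14.6 rows 0.3543901408534986 0.2769148494233221
turn [-0.01 -7.23  0.02] shift [ 0.028  -0.      0.0145] t 14.6 rows 0.6756722941996992 0.5037126579190097
turn [-0.01 -8.95  0.02] shift [ 0.034  -0.      0.0182] t 14.6 rows 0.8363141170528333 0.6168879231933908
```

{"op": "step_arm", "data": {
  "steps": [0, -0.35, 0, 0.0029, 0, 0.0013, 0.015, 0, -2, 0, 0.009, 0, 0.004, 0.015, 0, -3.8, 0, 0.0156, 0, 0.0074, 0.015, 0, -5.5, 0, 0.0218, 0, 0.0109, 0.015, 0, -5.5, 0, 0.0218, 0, 0.0109, 0.015]
}}

```text
t: 15.22
ee_pos: [0.5051, -0.2034, 0.2337]
ee_rot: [[0.968, -0.237, 0.086], [-0.236, -0.971, -0.021], [0.089, -0.0, -0.996]]
force: [-0.0, 0.7, -4.3]
finger_gap: 0.0281
```

```bash
python3 -c "
from h import *
where()
for a in [(-86.5,0,10.5,.06),(-86.5,0,10.3,.03),(-86.5,0,10,.0)]:packgoal(*a)"
```

```text
toe mm [-86.4   0.1  10.2] org [ 0.3  0.1 17.9] zyx rad [ 0.0005 -0.0888  0.0004] F dock [-0.2  0.7 -4.3] gap 0.02807318912855833 t 15.225
turn [-0.02 -1.65  0.03] shift [0.0061 0.     0.0023] t 15.225 rows 0.15404782153026841 0.10404950930723358
turn [-0.02 -3.37  0.03] shift [0.0124 0.     0.0055] t 15.225 rows 0.31467162686933847 0.21729550925852642
turn [-0.02 -5.09  0.03] shift [0.0187 0.     0.0089] t 15.225 rows 0.47530798034256266 0.33121429691956444
```

{"op": "step_arm", "data": {
  "steps": [0, -1.65, 0, 0.0061, 0, 0.0023, 0.015, 0, -3.4, 0, 0.0124, 0, 0.0055, 0.015, 0, -4.3, 0, 0.0156, 0, 0.0073, 0.015, 0, -5.1, 0, 0.0187, 0, 0.009, 0.015, 0, -5.1, 0, 0.0187, 0, 0.009, 0.015]
}}

```text
t: 15.85
ee_pos: [0.5241, -0.2081, 0.2262]
ee_rot: [[0.971, -0.237, -0.001], [-0.237, -0.971, 0.0], [-0.001, -0.0, -1.0]]
force: [-0.3, 0.6, -4.5]
finger_gap: 0.0283
```

```bash
python3 -c "
from h import *
where();packgoal(-86.5,0,10,0);packgoal(-87,0,9,0)"
```

```text
toe mm [-86.5   0.    9.8] org [0.5 0.1 9.7] zyx rad [0.0006 0.0007 0.0003] F dock [-0.4  0.5 -4.5] gap 0.028328233197051165 t 15.85
turn [-0.02  0.04  0.03] shift [-0.0002  0.     -0.0003] t 15.85 rows 0.005339736147035503 0.0053265355517964725
turn [-0.02  0.04  0.03] shift [-0.0007  0.      0.0007] t 15.85 rows 0.005339736147035503 0.015727501418388697
```

{"op": "step_arm", "data": {
  "steps": [0, 0, 0, -0.0003, 0, 0.0005, 0.015, 0, 0, 0, -0.0003, 0, 0.001, 0.015, 0, 0, 0, -0.0003, 0, 0.0015, 0.015, 0, 0, 0, -0.0003, 0, 0.0015, 0.015]
}}

```text
t: 16.35
ee_pos: [0.5238, -0.208, 0.2257]
ee_rot: [[0.971, -0.237, -0.0], [-0.237, -0.971, 0.0], [-0.0, -0.0, -1.0]]
force: [-5.3, 0.6, 4.7]
finger_gap: 0.0281
```

```bash
python3 -c "
from h import *
where();print(env.state()['torque'])"
```

```text
toe mm [-86.7  -0.1   9.2] org [ 0.3 -0.   9.2] zyx rad [0.0007 0.0003 0.0002] F dock [-5.3 -0.7  4.7] gap 0.028097234909516145 t 16.35
[0.31495842 0.56022301 0.06509466]
```

{"op": "step_arm", "data": {
  "steps": [0, 0, 0, 0, 0, 0, 0.06, 0, 0, 0, 0, 0, 0, 0.06, 0, 0, 0, 0, 0, 0, 0.06, 0, 0, 0, 0, 0, 0, 0.06, 0, 0, 0, 0, 0, -0.05, 0.06]
}}

```text
t: 16.98
ee_pos: [0.5228, -0.2076, 0.2719]
ee_rot: [[0.971, -0.237, -0.009], [-0.237, -0.971, 0.004], [-0.009, -0.002, -1.0]]
force: [0.4, -1.4, 0.1]
finger_gap: 0.06
```

{"op": "step_arm", "data": {
  "steps": [0, 0, 0, 0.01, 0, -0.06, 0.085, 0, 0, 0, 0.02, 0, -0.12, 0.085, 0, 0, 0, 0.03, 0, -0.16, 0.085, 0, 0, 0, 0.03, 0, -0.16, 0.085]
}}

```text
t: 17.48
ee_pos: [0.5536, -0.2154, 0.4358]
ee_rot: [[0.971, -0.237, -0.002], [-0.237, -0.971, 0.001], [-0.002, -0.001, -1.0]]
force: [-0.2, 0.3, 0.1]
finger_gap: 0.0849
```

Run:
```python
from h import *
c=shot('wrist');save(c,'w8.png',box=(150,20,390,270),k=2.4)
import pickle;pickle.dump(c,open('w8.pkl','wb'))
d=np.load('dock.npy')
goal(W(d,[.127,0,.239])[0],down(d[2]))
```

```text
turn [-0.09  0.38  0.04] shift [0.0953 0.0007 0.1932] t 17.525 rows 0.03654014294098587 3.44694132889085
```

View pics/w8.png

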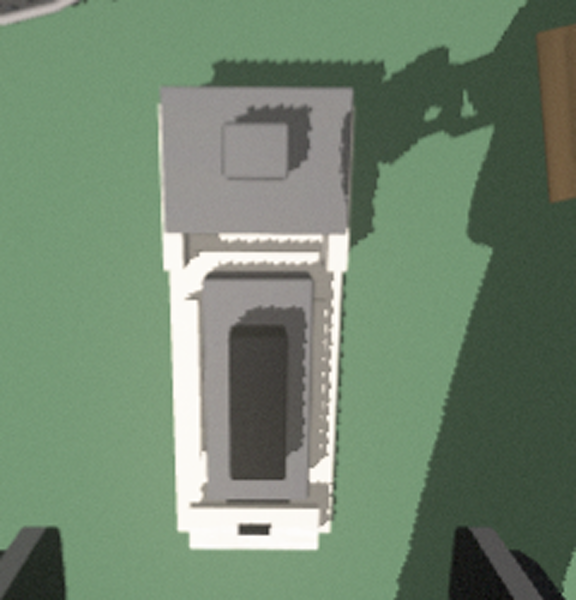

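Pack sits between the guides: heel edge row 280, inside the stop at 265; ridge 231–287. Check numerically.

Run:
```python
from h import *
import pickle
c=pickle.load(open('w8.pkl','rb'));d=np.load('dock.npy')
o=lambda a:(proj(c,W(d,np.array(a)/1000))-[150,20])*2.4
print('body/ridge pred',o([[65,30,46],[65,-30,46],[-65,30,46],[40,15,74],[40,-15,74],[-40,15,74],[-40,-15,74]]).round(0).tolist())
print('plate near, lip edge pred',o([[89,46,58],[89,-46,58],[-76,40,32],[-76,-40,32]]).round(0).tolist())
```

```text
body/ridge pred [[200.0, 278.0], [313.0, 278.0], [205.0, 501.0], [227.0, 335.0], [286.0, 335.0], [229.0, 481.0], [284.0, 481.0]]
plate near, lip edge pred [[165.0, 233.0], [348.0, 233.0], [191.0, 507.0], [321.0, 507.0]]
```

Agrees within about 1 mm. Now the cover.

{"op": "step_arm", "data": {
  "steps": [0, 0.4, 0, 0.0477, 0.0007, 0.04, 0.085, 0, 0.4, 0, 0.0953, 0.0007, 0.09, 0.085, 0, 0.4, 0, 0.0953, 0.0007, 0.14, 0.085, 0, 0.4, 0, 0.0953, 0.0007, 0.18, 0.085, 0, 0.4, 0, 0.0953, 0.0007, 0.192, 0.085]
}}

```text
t: 18.15
ee_pos: [0.6436, -0.2377, 0.2345]
ee_rot: [[0.971, -0.237, -0.008], [-0.237, -0.971, 0.005], [-0.009, -0.003, -1.0]]
force: [0.4, -0.3, 0.8]
finger_gap: 0.0849
```

{"op": "step_arm", "data": {
  "steps": [0, 0, 0, 0, 0, 0, 0.02, 0, 0, 0, 0, 0, 0, 0.02, 0, 0, 0, 0, 0, 0, 0.02, 0, 0, 0, 0, 0, 0, 0.02, 0, 0, 0, 0, 0, 0, 0.02],
  "force": 30
}}

```text
t: 18.77
ee_pos: [0.644, -0.2373, 0.2368]
ee_rot: [[0.971, -0.237, -0.005], [-0.237, -0.972, 0.005], [-0.005, -0.003, -1.0]]
force: [-0.3, 3.6, 5.8]
finger_gap: 0.0292
```

```bash
python3 -c "
from h import *
where();d=np.load('dock.npy');goal(W(d,[.085,0,.239])[0],down(d[2]))"
```

```text
toe mm [35.9  0.8 20.8] org [122.9   0.9  20.4] zyx rad [0.0009 0.0055 0.0033] F dock [-1.1  3.4  5.8] gap 0.029178086373760747 t 18.775
turn [-0.19  0.31  0.05] shift [-0.0411  0.0006 -0.0019] t 18.775 rows 0.03474308632547216 0.6582990748774736
```

{"op": "step_arm", "data": {
  "steps": [0, 0, 0, -0.012, 0, -0.001, 0.02, 0, 0, 0, -0.022, 0, -0.001, 0.02, 0, 0, 0, -0.032, 0, -0.001, 0.02, 0, 0, 0, -0.04, 0, -0.001, 0.02, 0, 0, 0, -0.043, 0, -0.001, 0.02]
}}

```text
t: 19.4
ee_pos: [0.6024, -0.2269, 0.2372]
ee_rot: [[0.972, -0.237, -0.001], [-0.237, -0.972, 0.004], [-0.002, -0.004, -1.0]]
force: [20.7, -2.8, -18.7]
finger_gap: 0.0295
```

{"op": "step_arm", "data": {
  "steps": [0, 0, 0, -0.002, 0, 0, 0.02, 0, 0, 0, -0.002, 0, 0, 0.02]
}}

```text
t: 19.65
ee_pos: [0.6015, -0.2266, 0.2371]
ee_rot: [[0.972, -0.237, 0.005], [-0.237, -0.972, 0.002], [0.004, -0.003, -1.0]]
force: [15.9, -3.4, -14.5]
finger_gap: 0.0294
```

{"op": "step_arm", "data": {
  "steps": [0, 0, 0, 0, 0, 0, 0.085, 0, 0, 0, 0, 0, 0, 0.085, 0, 0, 0, 0, 0, 0, 0.085, 0, 0, 0, 0, 0, 0, 0.085, 0, 0, 0, 0, 0, -0.06, 0.085]
}}

```text
t: 20.27
ee_pos: [0.6002, -0.2264, 0.2918]
ee_rot: [[0.972, -0.237, -0.006], [-0.237, -0.972, 0.007], [-0.007, -0.006, -1.0]]
force: [1.6, -0.7, 1.0]
finger_gap: 0.0853
```

{"op": "step_arm", "data": {
  "steps": [0, 0, 0, -0.02, 0, -0.06, 0.085, 0, 0, 0, -0.04, 0, -0.12, 0.085, 0, 0, 0, -0.05, 0, -0.15, 0.085, 0, 0, 0, -0.05, 0, -0.15, 0.085]
}}

```text
t: 20.78
ee_pos: [0.5518, -0.2154, 0.4462]
ee_rot: [[0.971, -0.237, 0.0], [-0.237, -0.971, 0.004], [-0.001, -0.004, -1.0]]
force: [0.2, -1.3, 0.2]
finger_gap: 0.0854
```

Run:
```python
from h import *
c=shot('wrist');save(c,'w9.png',box=(150,20,390,270),k=2.4)
d=np.load('dock.npy')
o=lambda a:(proj(c,W(d,np.array(a)/1000))-[150,20])*2.4
print('ridge pred',o([[40,15,74],[40,-15,74],[-40,15,74],[-40,-15,74]]).round(0).tolist())
print('plate near@0,block@0',o([[47,46,58],[47,-46,58],[73,15,86],[97,-15,86]]).round(0).tolist())
```

```text
ridge pred [[229.0, 328.0], [287.0, 329.0], [231.0, 471.0], [285.0, 472.0]]
plate near@0,block@0 [[173.0, 310.0], [344.0, 310.0], [227.0, 266.0], [290.0, 215.0]]
```

View pics/w9.png

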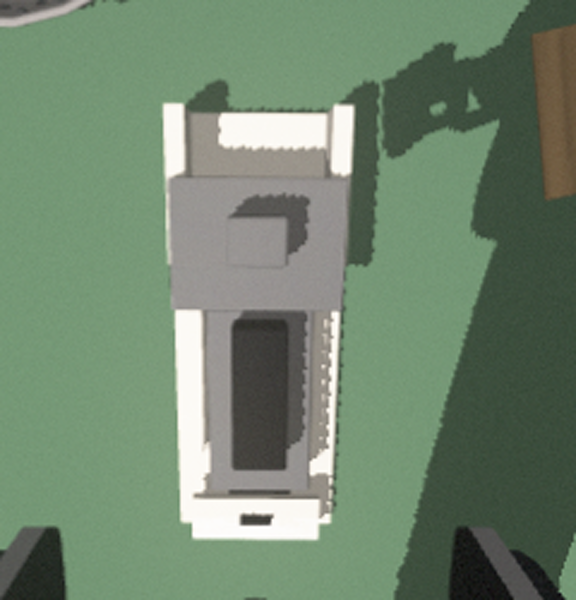

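Cover's near edge is at row 309 (closed predicts 310), and the ridge at 232–288, rows 329–469 (seated predicts 229–287, 328–471). Everything matches, so I'll hand in.

```bash
python3 -c "
from h import *
s=env.state();print(s['t'],s['force']);print(env.hand_in())"
```

```text
20.825 [-0.21481289  0.20603297 -0.00903642]
the job is handed in; nothing more can be done
None
```

The pack is on charge with the cover closed over its heel. I handed the job in at 20.8 s of the 64 s allowed, and the hand-in gave no verdict.

- **Cover open:** it started about 14 mm open. I slid it to the end stop, at roughly 41 mm by the camera.
- **Hooking and seating:** I gripped the grey and black pack by its ridge and hooked the toe under the lip at about 0.18 rad. I then swung the heel down until the floor took the weight.
- **Cover closed:** I slid it back to its other end stop, released it and lifted clear.

**Last checks:** in the final wrist picture the cover edge was within about 1 mm of closed. The ridge was 1–2 mm from where a seated pack should be. The wrist force was close to zero, so the gripper was touching nothing.

**Small disagreements:**
- My two camera fits of the pack before the grasp differed by about 3.5 mm sideways.
- At touchdown there was a lengthways push of about 5 N, probably the heel against its stop. It was gone once I let go.

I never drove near the bystanders, but I did not measure them again at the end.

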